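# Turn the rice paddle blade-up in its crock

### The job

Someone has put the rice paddle back in the blue crock blade-down, where the blade stays wet. Pull it right out, turn it end for end, and stand it back in the same crock handle-down, lowering it until the handle rests on the bottom before you let go. Leave the crock standing about where it is and do not knock over or shove aside anything else on the counter.

Things in the scene. Friction and masses are not known exactly. Their poses are not given: they have to be found in the camera images.
- paddle: loose rice paddle, 220 mm long, about 90 g: round red handle, 20 mm in diameter, 150 mm long, then a flat white blade 70 long, 48 wide, 10 thick, centred on the handle's axis. Origin: centre of the handle's free end; z runs along it towards the blade, y across the blade, x through its thickness. At the start z points down, leaning about 22 degrees against the crock's rim, in any compass direction
- paddle_tip (a point): the middle of the blade's far end, 220 mm from the paddle's origin along its z. The paddle balances about 120 mm from its origin. Lying on the counter, its axis is about 10 mm up
- crock: loose blue stoneware crock, a plain upright round cylinder with an open top, 86 mm outside diameter, 95 mm tall, wall 5 mm (inside diameter 76 mm), bottom 6 mm thick, about 0.9 kg. Origin: the centre of its underside; z up. It stands left or right of the counter's middle, the chopstick mug on the other side
- crock_in (a point): the centre of the crock's inner floor, 6 mm above its underside
- crock_rim (a point): the centre of the crock's mouth, 95 mm above its underside
- stickmug: bystander: heavy glass mug packed with chopsticks, 90 mm in diameter, 130 mm tall, the chopsticks to 225 mm, a glass handle reaching 80 mm out from its axis along its y. Origin: the centre of its underside
- tumbler: bystander: clear water glass, 66 mm in diameter, 85 mm tall. Origin: the centre of its underside
- soy: bystander: brown soy bottle with a red cap, 56 mm in diameter, 125 mm tall, on the black tray. Origin: the centre of its underside
- spice: bystander: spice jar with an orange cap, 40 mm in diameter, 95 mm tall, on the black tray. Origin: the centre of its underside
- salt: bystander: glass salt jar with a steel cap, 36 mm in diameter, 75 mm tall, on the black tray. Origin: the centre of its underside
- bowls: bystander: stack of white bowls, 116 mm in diameter, 97 mm tall. Origin: the centre of its underside. Fixed things stand only at the back (x above 0.72: tray, then a ledge 0.12 high from x = 0.885) and the sides (|y| above 0.4); the counter between the robot and the crock is free, for laying the paddle down
Not all that is in view belongs to the job. Of the things that look like the crock, take the one that is farthest to the robot's left at the start.

How it is judged:
By the outcome, as a careful person would: the job done as asked, in the order asked, and still so for the second after the job is handed in, with the robot touching nothing.
It also fails if it takes over 72 s, if anything falls off the work surface, if the arm or the gripper's body presses on something with over 40 N, if the wrist force passes 120 N, or if a joint passes its speed limit or range.

### The arm

A 6-joint arm with a two-finger parallel gripper is mounted at the origin on the work surface. World frame = base frame: x ahead of the robot, y to its left, z up, the work surface at z = 0. Lengths are in m, angles in rad, forces in N, time in s.
With the tool pointing down it reaches from about 0.25 to 0.8 m from the base axis. Payload 8.5 kg.
Tool frame: the origin (TCP) lies where the fingers leave the gripper's body, on its centre line; the fingertips stand 73 mm ahead of it and the grasp point (between the pads) lies 54 mm ahead of it; x points along the fingers, y is the direction in which the jaws open and shut, and the axes are right-handed (so a half turn about x gives the same grasp; the last joint's range is limited). The gripper opens to 85 mm and grips with 20 to 120 N. Pads are 22 mm wide; open, the fingers measure 114 mm over their backs; the gripper's body (76 mm by 85 mm) begins 54 mm behind the grasp point. The pads swing forward as they close: fully open they stand 13 mm farther back than shut.
Start: joints at [-1.34, 0.238, -0.013, 1.319, 0, 1.571], TCP at [0.12, -0.511, 0.304] pointing down, gripper open.
Joint ranges: [-2.66, 2.66], [-1.03, 1.9], [-1.14, 1.46], [-1.82, 2.27], [-1.45, 1.34], [-3.14, 3.14]. Speed limits (rad/s): [2.22, 2.22, 2.79, 3.14, 3.14, 3.14].

### API

Orientations are given as a 3x3 rotation matrix whose columns are the frame's x, y, z axes.
In Python, from rig import bot, imaging gives the robot as it stands.
- The arm moves only by the shell command python3 -m crank 'ROWS' [FORCE]. ROWS is JSON, a list of rows, each an object with "offset": the shift along the world's x, y, z in cm, a list of three; "spin": the turn about the world's z in rad; "claw": the opening in per cent of the stroke, from 0 (shut) to 100 (fully open). A call has exactly 10 rows; each row is the pose to reach, as a shift and turn from the pose commanded when the call began; what a row does not reach only later rows make up. A row lasts 1/8 s, in which the tool goes at most 62.5 mm and 10.7 degrees, less where a joint would pass 70% of its speed; a pose out of reach is approached as far as the arm can. A call with a gripper value outside its range is refused whole. The fingers move at their own pace and stop on an object; FORCE is the grip in N (left out, the last holds). Time passes only in rows, so rows that repeat a pose let the fingers close, or fill a call up. It gives the time, the measured TCP pose, the force and the opening at its end, in the units of the state.
- bot.state(): the state, without advancing time (a new reading comes with each control period).
- imaging.get_image(name): name is "scene" or "top" or "wrist"; returns the picture (480x640x3 uint8, blue, green, red); there is no depth.
- imaging.get_calibration(name): a dict with "camera_matrix" (3x3 intrinsics, pixels), "dist" ([k1, k2, p1, p2, k3] as OpenCV has them; the pictures are not rectified), "xyz" and "attitude" of the camera in the world. Camera axes: x right, y up, looking along -z (the intrinsics and any distortion apply to the point x, -y, -z); pixel columns grow to the right and rows downward; lengths in m; the calibration is good to about 2 mm. A picture is of the moment at which its call begins: read the wrist's pose just before it. get_calibration takes no time and is no camera call; for the wrist camera it gives the pose at the moment of the call.
- bot.finish_job(): hands the job in, once; it reports no verdict.
The state is a dict: "clock": time; "joint_pos": joint angles; "qvel": joint speeds; "joint_torque": joint torques, N m; "tool_pos": TCP position; "ee_rot": TCP orientation; "contact_force": force on the tool from outside, world axes, zero at the start; "moment": the same for the moment, N m; "opening": opening from 0.0 (shut) to 1.0 (fully open).
Only numpy, scipy, OpenCV 4.12 (cv2) and the standard library are available. Lean on these libraries where they do the work, as an engineer would, in place of code of your own. Each camera call takes 0.05 s, during which the arm holds its last target. There are 200 camera calls.

## Working session

There is one attempt and no reset: what is moved stays moved. The work goes in short steps, Python scripts to look and compute and a shell command to move; the robot and the scene stay as the last step left them, time stands still between calls to the robot, and variables do not carry over. Pictures are saved under pics/ and viewed, about 8 in all and at most 12, crops included, and the job is handed in when it is done.

```bash
ls; mkdir -p pics
python3 - <<'E'
from rig import bot, imaging
import cv2, numpy as np
a=[imaging.get_image(n) for n in("scene","top")]
for n,i in zip(("scene","top"),a): cv2.imwrite(f"pics/{n}0.png",i)
for n in("scene","top","wrist"):print(n,imaging.get_calibration(n))
print(bot.state())
E
```

```text
pics
scene {'camera_matrix': array([[488.38566375,   0.        , 314.5246595 ],
       [  0.        , 488.38566375, 237.46934214],
       [  0.        ,   0.        ,   1.        ]]), 'dist': array([-0.12543087,  0.        ,  0.        ,  0.        ,  0.        ]), 'xyz': array([1.42474429, 0.29162412, 0.85186089]), 'attitude': array([[-0.46531306, -0.5172315 ,  0.71830031],
       [ 0.88513985, -0.2688327 ,  0.37981104],
       [-0.00334762,  0.81252727,  0.58291357]])}
top {'camera_matrix': array([[619.9492291 ,   0.        , 315.34665646],
       [  0.        , 619.9492291 , 242.76062768],
       [  0.        ,   0.        ,   1.        ]]), 'dist': array([0.07290513, 0.        , 0.        , 0.        , 0.        ]), 'xyz': array([ 0.4554012 , -0.16245239,  1.39898852]), 'attitude': array([[ 0.00338993,  0.99852687, -0.05415355],
       [-0.9999593 ,  0.00383764,  0.00816555],
       [ 0.00836135,  0.05412367,  0.99849923]])}
wrist {'camera_matrix': array([[366.1560136 ,   0.        , 315.41555909],
       [  0.        , 366.1560136 , 236.7516311 ],
       [  0.        ,   0.     
[... 404 characters left out ...]
1.31920353e+00,
        3.43488758e-05,  1.57078455e+00]), 'qvel': array([ 0.00095459, -0.00046373,  0.00430386, -0.00071245, -0.00265397,
        0.0004309 ]), 'joint_torque': array([-2.77967549e-03, -5.39723182e+01,  3.46998918e+01,  1.34362973e-02,
       -2.09850032e-04,  2.37183713e-06]), 'tool_pos': array([ 0.12004207, -0.51081613,  0.30336996]), 'ee_rot': array([[-2.49111991e-04,  2.28764894e-01, -9.73481670e-01],
       [ 1.21027823e-03, -9.73480918e-01, -2.28765027e-01],
       [-9.99999237e-01, -1.23517178e-03, -3.43634004e-05]]), 'contact_force': array([-0.62473879,  0.02601639,  0.099475  ]), 'moment': array([-0.00604003, -0.00370394, -0.00329501]), 'opening': 1.0007127709322339}
```

View pics/scene0.png

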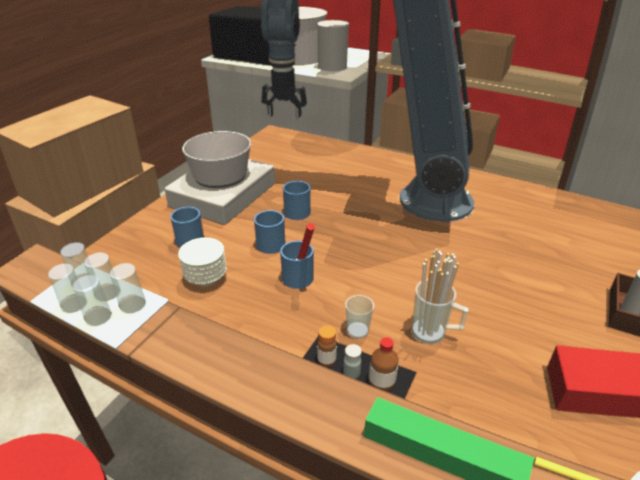

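View pics/top0.png

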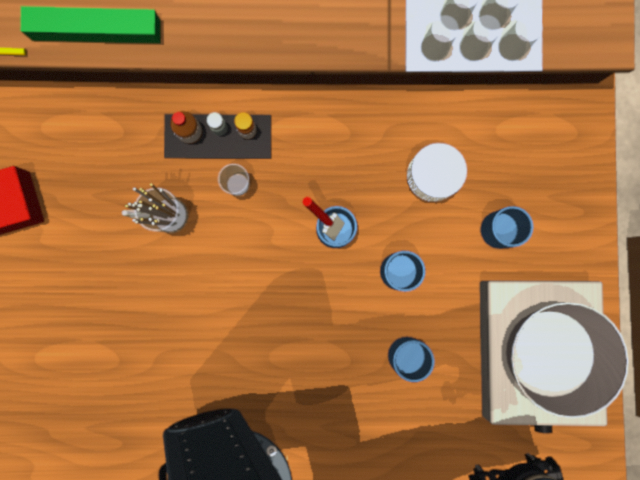

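Scene view: the paddle's red handle sticks out of the crock at (298,265), its end near (309,228). In the top view that crock is at (336,228), the leftmost (+y) of four blue crocks, with the handle end near (308,202). The mug is at (160,208), the tumbler at (234,180) and the bowls at (438,172).

```bash
cat > h.py <<'E'
from rig import bot, imaging
import cv2, numpy as np
F=np.diag([1.,-1,-1])
def ray(c,px):
    p=cv2.undistortPoints(np.float64(px).reshape(-1,1,2),c["camera_matrix"],c["dist"]).reshape(-1,2)
    d=np.c_[p,np.ones(len(p))]@F@np.array(c["attitude"]).T
    return np.array(c["xyz"]),d/np.linalg.norm(d,axis=1,keepdims=True)
def onz(c,px,z):
    o,d=ray(c,px); return o+d*((z-o[2])/d[:,2])[:,None]
def proj(c,P):
    R=F@np.array(c["attitude"]).T
    return cv2.projectPoints(np.float64(P).reshape(-1,1,3),cv2.Rodrigues(R)[0],-R@np.array(c["xyz"]),c["camera_matrix"],c["dist"])[0].reshape(-1,2)
def tri(c1,p1,c2,p2):
    o1,d1=ray(c1,p1);o2,d2=ray(c2,p2);d1,d2=d1[0],d2[0]
    s=np.linalg.lstsq(np.c_[d1,-d2],o2-o1,rcond=None)[0]
    a,b=o1+s[0]*d1,o2+s[1]*d2
    return (a+b)/2,np.linalg.norm(a-b)
def mask(img,kind,roi):
    h=cv2.cvtColor(img,cv2.COLOR_BGR2HSV).astype(int);H,S,V=h[...,0],h[...,1],h[...,2]
    m={"red":((H<6)|(H>172))&(S>170)&(V>60),"blue":(H>95)&(H<125)&(S>80)&(V>40)}[kind]
    x0,y0,x1,y1=roi;k=np.zeros(m.shape,np.uint8);k[y0:y1,x0:x1]=m[y0:y1,x0:x1]
    return k
def seg(m):
    "largest blob: axis segment end points"
    n,l,s,_=cv2.connectedComponentsWithStats(m);k=1+np.argmax(s[1:,4])
    p=np.argwhere(l==k)[:,::-1].astype(float);c=p.mean(0)
    u=np.linalg.svd(p-c,full_matrices=False)[2][0];t=(p-c)@u
    w=(p-c)@np.array([-u[1],u[0]])
    return c+u*t.min(),c+u*t.max(),len(p),np.ptp(w)
E
python3 - <<'E'
from h import *
A,B=imaging.get_calibration("scene"),imaging.get_calibration("top")
a,b=cv2.imread("pics/scene0.png"),cv2.imread("pics/top0.png")
ms,mt=mask(a,"red",(285,215,325,290)),mask(b,"red",(295,190,350,245))
s,t=seg(ms),seg(mt);print(s,t)
# plane-plane line
def pl(c,e):
    o,d=ray(c,[e[0],e[1]]);n=np.cross(d[0],d[1]);return o,n/np.linalg.norm(n)
o1,n1=pl(A,s);o2,n2=pl(B,t);u=np.cross(n1,n2);u/=np.linalg.norm(u);u*=np.sign(u[2])
P=np.linalg.lstsq(np.array([n1,n2,u]),np.array([n1@o1,n2@o2,0]),rcond=None)[0]
print("dir",u,"tilt",np.degrees(np.arccos(u[2])),"az",np.degrees(np.arctan2(u[1],u[0])))
for c,e in((A,s),(B,t)):
    for q in e[:2]:
        o,d=ray(c,[q]);k=np.linalg.lstsq(np.c_[u,-d[0]],o-P,rcond=None)[0];print(q,P+k[0]*u)
mb=mask(b,"blue",(305,195,370,260))
p=max(cv2.findContours(mb,0,2)[0],key=cv2.contourArea);h=cv2.convexHull(p)
W=onz(B,h.reshape(-1,2),0.095)[:,:2];c,r=cv2.minEnclosingCircle(W.astype(np.float32));print("crock top",c,r)
mb=mask(a,"blue",(275,235,320,290));p=max(cv2.findContours(mb,0,2)[0],key=cv2.contourArea).reshape(-1,2)
print("scene bbox",p.min(0),p.max(0),"pred rim/base",proj(A,[[*c,.095],[*c,0]]).round(1), proj(A,[[c[0]+.043*np.cos(k),c[1]+.043*np.sin(k),z] for z in(0,.095) for k in np.linspace(0,6.28,40)]).min(0),proj(A,[[c[0]+.043*np.cos(k),c[1]+.043*np.sin(k),z] for z in(0,.095) for k in np.linspace(0,6.28,40)]).max(0))
for n,q,z in(("mug",(165,210),.13),("tumbler",(234,178),.085),("bowls",(438,172),.097),("crock2",(404,270),.095)):print(n,onz(B,[q],z).round(3))
E
```

```text
(array([311.39382606, 223.12283483]), array([300.66547557, 257.51946386]), 203, np.float64(7.278006393049024)) (array([303.7345002 , 198.27816692]), array([330.84913628, 224.1580615 ]), 274, np.float64(8.021799444265522))
dir [0.19707765 0.32030511 0.92658785] tilt 22.09098025514374 az 58.39680387047995
[311.39382606 223.12283483] [ 0.60269642 -0.15105186  0.2227929 ]
[300.66547557 257.51946386] [ 0.57332162 -0.19879396  0.08468319]
[303.7345002  198.27816692] [ 0.60353584 -0.14968758  0.22673952]
[330.84913628 224.1580615 ] [ 0.56839086 -0.20680779  0.06150053]
crock top (0.5606716275215149, -0.21644465625286102) 0.04277942702174187
scene bbox [275 235] [312 286] pred rim/base [[297.  249.7]
 [297.8 277.9]] [280.26027017 239.91930221] [313.8444531 288.5995551]
mug [[0.59  0.135 0.13 ]]
tumbler [[0.664 0.    0.085]]
bowls [[ 0.677 -0.432  0.097]]
crock2 [[ 0.47  -0.36   0.095]]
```

```bash
python3 -m crank '[{"offset":[4.7,3.4,2],"spin":0.1,"claw":100},{"offset":[9.4,6.9,4],"spin":0.2,"claw":100},{"offset":[14.2,10.3,5],"spin":0.3,"claw":100},{"offset":[18.9,13.8,5],"spin":0.4,"claw":100},{"offset":[23.6,17.2,5],"spin":0.5,"claw":100},{"offset":[28.3,20.6,5],"spin":0.6,"claw":100},{"offset":[33,24.1,5],"spin":0.7,"claw":100},{"offset":[37.8,27.5,5],"spin":0.789,"claw":100},{"offset":[42.5,31,5],"spin":0.789,"claw":100},{"offset":[47.2,34.4,5],"spin":0.789,"claw":100}]' 20; python3 -m crank '[{"offset":[0,0,0],"spin":0,"claw":100},{"offset":[0,0,0],"spin":0,"claw":100},{"offset":[0,0,0],"spin":0,"claw":100},{"offset":[0,0,0],"spin":0,"claw":100},{"offset":[0,0,0],"spin":0,"claw":100},{"offset":[0,0,0],"spin":0,"claw":100},{"offset":[0,0,0],"spin":0,"claw":100},{"offset":[0,0,0],"spin":0,"claw":100},{"offset":[0,0,0],"spin":0,"claw":100},{"offset":[0,0,0],"spin":0,"claw":100}]'
python3 - <<'E'
from h import *
print(bot.state()["tool_pos"],bot.state()["ee_rot"])
c=imaging.get_calibration("wrist");i=imaging.get_image("wrist");cv2.imwrite("pics/w1.png",i);print(c)
m=mask(i,"red",(0,0,640,480));print(seg(m)); print(proj(c,[[.601,-.153,.216],[.592,-.167,.174],[.5607,-.2164,.095]]))
E
```

```text
clock: 1.35
tool_pos: [0.5934, -0.1656, 0.3535]
ee_rot: [[-0.001, 0.852, -0.523], [0.0, -0.523, -0.852], [-1.0, -0.0, 0.0]]
contact_force: [0.6, -0.4, 0.5]
opening: 0.997
clock: 2.6
tool_pos: [0.5921, -0.167, 0.3539]
ee_rot: [[-0.0, 0.852, -0.523], [0.0, -0.523, -0.852], [-1.0, -0.0, -0.0]]
contact_force: [-0.0, -0.3, -0.2]
opening: 0.999
[ 0.59212218 -0.16699718  0.35386329] [[-7.95973106e-05  8.52046869e-01 -5.23465497e-01]
 [ 8.21290201e-05 -5.23465492e-01 -8.52046872e-01]
 [-9.99999993e-01 -1.10812348e-04 -2.83113291e-05]]
{'camera_matrix': array([[366.1560136 ,   0.        , 315.41555909],
       [  0.        , 366.1560136 , 236.7516311 ],
       [  0.        ,   0.        ,   1.        ]]), 'dist': array([-0.05265887,  0.        ,  0.        ,  0.        ,  0.        ]), 'xyz': array([ 0.62670408, -0.10970921,  0.42335289]), 'attitude': array([[ 8.52092873e-01,  5.03509004e-01,  1.42886035e-01],
       [-5.23389779e-01,  8.20211829e-01,  2.30901917e-01],
       [-9.35622050e-04, -2.71534968e-01,  9.62428120e-01]])}
(array([320.64153161, 210.88006704]), array([316.82048055, 254.1607219 ]), 1030, np.float64(32.227788698540586))
[[317.04624418 223.26637289]
 [316.33404236 232.15133808]
 [315.31778469 269.77100612]]
```

View pics/w1.png

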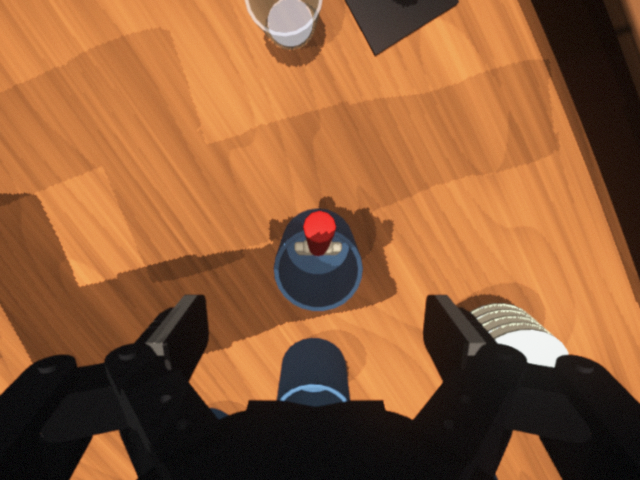

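The wrist view shows the handle's top at (320,226), against (317,223) predicted, which is good to about 2 mm. The blade's width (white, at (300–340,247)) lies parallel to the jaws.

```bash
python3 -m crank '[{"offset":[0,0,-3],"spin":0,"claw":100},{"offset":[0,0,-6],"spin":0,"claw":100},{"offset":[0,0,-9],"spin":0,"claw":100},{"offset":[0,0,-11],"spin":0,"claw":100},{"offset":[0,0,-12.4],"spin":0,"claw":100},{"offset":[0,0,-12.4],"spin":0,"claw":60},{"offset":[0,0,-12.4],"spin":0,"claw":0},{"offset":[0,0,-12.4],"spin":0,"claw":0},{"offset":[0,0,-12.4],"spin":0,"claw":0},{"offset":[0,0,-12.4],"spin":0,"claw":0}]' 30; python3 -m crank '[{"offset":[0,0,0],"spin":0,"claw":0},{"offset":[0,0,0],"spin":0,"claw":0},{"offset":[0,0,1],"spin":0,"claw":0},{"offset":[0,0,2],"spin":0,"claw":0},{"offset":[0,0,3],"spin":0,"claw":0},{"offset":[0,0,4],"spin":0,"claw":0},{"offset":[0,0,6],"spin":0,"claw":0},{"offset":[0,0,8],"spin":0,"claw":0},{"offset":[0,0,10],"spin":0,"claw":0},{"offset":[0,0,12],"spin":0,"claw":0}]'
python3 - <<'E'
from h import *
i=imaging.get_image("scene");cv2.imwrite("pics/s2.png",cv2.resize(i[130:330,180:440],None,fx=2.5,fy=2.5))
E
```

```text
clock: 3.9
tool_pos: [0.5923, -0.167, 0.2304]
ee_rot: [[0.001, 0.852, -0.523], [-0.0, -0.523, -0.852], [-1.0, 0.001, -0.0]]
contact_force: [0.1, -0.2, 3.2]
opening: 0.221
clock: 5.15
tool_pos: [0.592, -0.167, 0.351]
ee_rot: [[0.0, 0.852, -0.524], [0.0, -0.524, -0.852], [-1.0, 0.0, -0.0]]
contact_force: [-0.2, 0.1, -0.6]
opening: 0.227
```

View pics/s2.png

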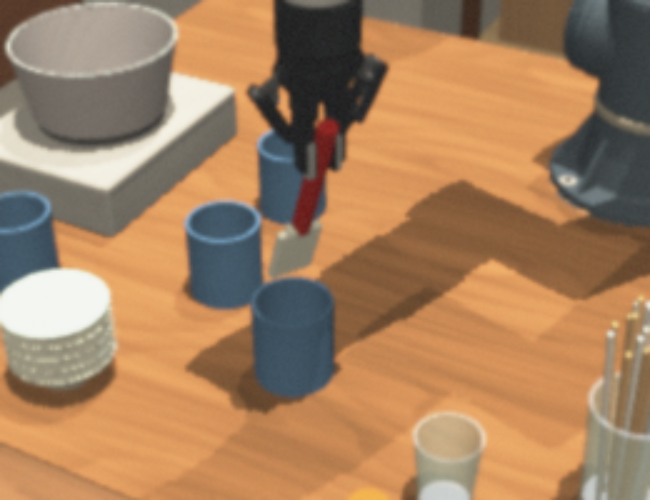

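The paddle is gripped, still about 22° off plumb, with the blade tip clear above the crock's rim at (292,290) in the crop. Next I carry it to the free counter and turn the lean towards +y.

```bash
python3 -m crank '[{"offset":[-2,2.2,1],"spin":0.08,"claw":0},{"offset":[-5,5.5,1],"spin":0.16,"claw":0},{"offset":[-8,9,1],"spin":0.25,"claw":0},{"offset":[-11,12.2,1],"spin":0.35,"claw":0},{"offset":[-14,15.5,0],"spin":0.45,"claw":0},{"offset":[-17,19,-3],"spin":0.55,"claw":0},{"offset":[-19.2,21.3,-6],"spin":0.55,"claw":0},{"offset":[-19.2,21.3,-9],"spin":0.55,"claw":0},{"offset":[-19.2,21.3,-11.5],"spin":0.55,"claw":0},{"offset":[-19.2,21.3,-11.5],"spin":0.55,"claw":0}]'
python3 - <<'E'
from h import *
A,B=imaging.get_calibration("scene"),imaging.get_calibration("top")
i=imaging.get_image("scene");cv2.imwrite("pics/s3.png",cv2.resize(i[130:330,230:490],None,fx=2.5,fy=2.5))
print(proj(A,[[.4,-.02,.015],[.4,.046,.18]]))
E
```

```text
clock: 6.45
tool_pos: [0.399, 0.0459, 0.2338]
ee_rot: [[-0.003, 1.0, -0.001], [-0.0, -0.001, -1.0], [-1.0, -0.003, 0.0]]
contact_force: [0.9, -0.3, -0.6]
opening: 0.22
[[388.44056279 261.46783323]
 [418.56211467 217.52716354]]
```

View pics/s3.png

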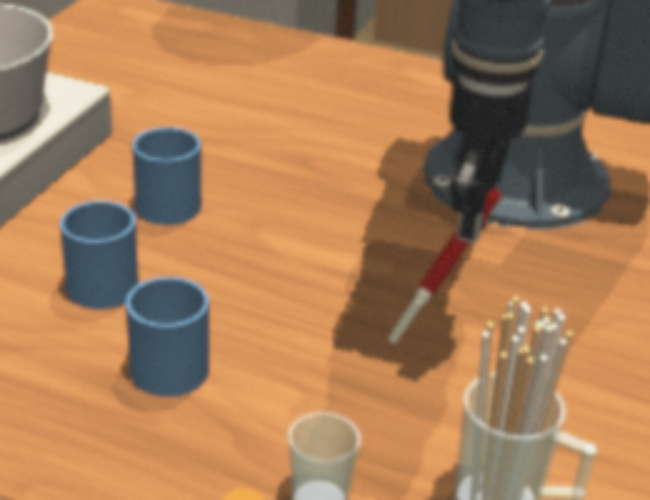

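The blade tip is at full-image (388,266), against (388,261) predicted, so it hangs about 1.5 cm above the counter. Now I pivot it down about the tip.

```bash
python3 -m crank '[{"offset":[0,0,-1.4],"spin":0,"claw":0},{"offset":[0,1.8,-2.3],"spin":0,"claw":0},{"offset":[0,3.5,-3.2],"spin":0,"claw":0},{"offset":[0,5.9,-5.1],"spin":0,"claw":0},{"offset":[0,7.9,-7.4],"spin":0,"claw":0},{"offset":[0,9.4,-10.1],"spin":0,"claw":0},{"offset":[0,10.5,-12.9],"spin":0,"claw":0},{"offset":[0,10.8,-14.4],"spin":0,"claw":0},{"offset":[0,11,-15.6],"spin":0,"claw":0},{"offset":[0,11,-15.6],"spin":0,"claw":0}]' 20
python3 - <<'E'
from h import *
i=imaging.get_image("scene");cv2.imwrite("pics/s4.png",cv2.resize(i[130:330,280:540],None,fx=2.5,fy=2.5))
E
```

```text
clock: 7.75
tool_pos: [0.4005, 0.156, 0.079]
ee_rot: [[0.0, 1.0, -0.001], [0.0, -0.001, -1.0], [-1.0, 0.0, -0.0]]
contact_force: [0.2, 1.1, 0.2]
opening: 0.226
```

View pics/s4.png

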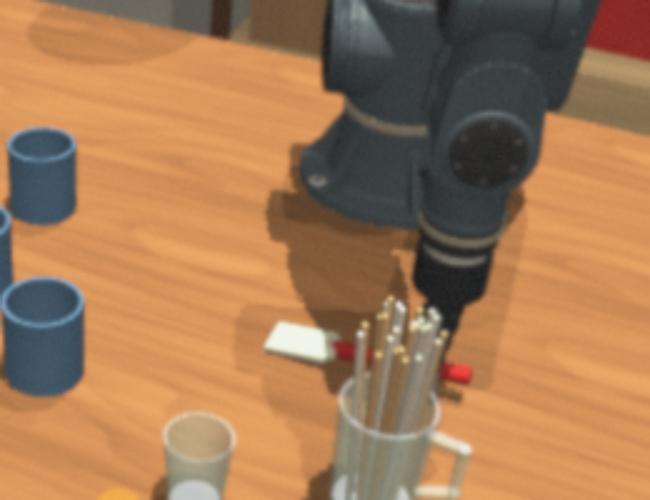

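The paddle lies flat: blade tip at crop (270,343), full (388,267), and handle end at (468,373). I release it, rise and shift over the blade.

```bash
python3 -m crank '[{"offset":[0,0,0],"spin":0,"claw":40},{"offset":[0,0,0],"spin":0,"claw":100},{"offset":[0,0,0],"spin":0,"claw":100},{"offset":[0,0,1],"spin":0,"claw":100},{"offset":[0,0,4],"spin":0,"claw":100},{"offset":[0,0,9],"spin":0,"claw":100},{"offset":[0,-4,13],"spin":0,"claw":100},{"offset":[0,-9,15],"spin":0,"claw":100},{"offset":[0,-14,15],"spin":0,"claw":100},{"offset":[0,-18,15],"spin":0,"claw":100}]'
python3 -m crank '[{"offset":[0,0,0],"spin":0,"claw":100},{"offset":[0,0,0],"spin":0,"claw":100},{"offset":[0,0,0],"spin":0,"claw":100},{"offset":[0,0,0],"spin":0,"claw":100},{"offset":[0,0,0],"spin":0,"claw":100},{"offset":[0,0,0],"spin":0,"claw":100},{"offset":[0,0,0],"spin":0,"claw":100},{"offset":[0,0,0],"spin":0,"claw":100},{"offset":[0,0,0],"spin":0,"claw":100},{"offset":[0,0,0],"spin":0,"claw":100}]'
python3 - <<'E'
from h import *
c=imaging.get_calibration("wrist");i=imaging.get_image("wrist");cv2.imwrite("pics/w5.png",i)
A=imaging.get_calibration("scene");a=imaging.get_image("scene");cv2.imwrite("pics/s5.png",a)
h=cv2.cvtColor(i,cv2.COLOR_BGR2HSV)
s=seg(mask(i,"red",(0,0,640,480)));print(s,onz(c,s[:2],.01))
w=((h[...,1]<70)&(h[...,2]>140)).astype(np.uint8);w[300:]=0
n,l,st,_=cv2.connectedComponentsWithStats(w);print([x.tolist() for x in st[1:] if x[4]>200])
k=1+np.argmax(st[1:,4]);p=np.argwhere(l==k)[:,::-1].astype(np.float32)
b=cv2.boxPoints(cv2.minAreaRect(p));print(b,onz(c,b,.015))
s=seg(mask(a,"red",(400,240,490,300)));print(s,onz(A,s[:2],.01))
E
```

```text
clock: 9.05
tool_pos: [0.3999, -0.0257, 0.2301]
ee_rot: [[0.002, 1.0, -0.001], [-0.0, -0.001, -1.0], [-1.0, 0.002, 0.0]]
contact_force: [0.0, 0.5, -0.5]
opening: 1.0
clock: 10.3
tool_pos: [0.4001, -0.0241, 0.2289]
ee_rot: [[-0.0, 1.0, -0.001], [0.0, -0.001, -1.0], [-1.0, -0.0, -0.0]]
contact_force: [-0.0, 0.6, 0.3]
opening: 1.001
(array([ 3.15948086e+02, -7.05034574e-02]), array([316.62923512, 125.0237992 ]), 3222, np.float64(26.28819992199285)) [[0.3989689  0.13585659 0.01      ]
 [0.39942535 0.05002809 0.01      ]]
[[539, 0, 82, 36, 1518], [286, 118, 62, 100, 5674], [604, 162, 36, 55, 1597]]
[[286. 118.]
 [347. 118.]
 [347. 217.]
 [286. 217.]] [[ 0.37672391  0.05499176  0.015     ]
 [ 0.42191409  0.05494881  0.015     ]
 [ 0.42346815 -0.02018263  0.015     ]
 [ 0.37513024 -0.02014651  0.015     ]]
(array([453.18542097, 282.30782714]), array([466.74792674, 285.94098455]), 90, np.float64(6.951258805011975)) [[0.3982959  0.16313204 0.01      ]
 [0.39627905 0.1992998  0.01      ]]
```

View pics/w5.png

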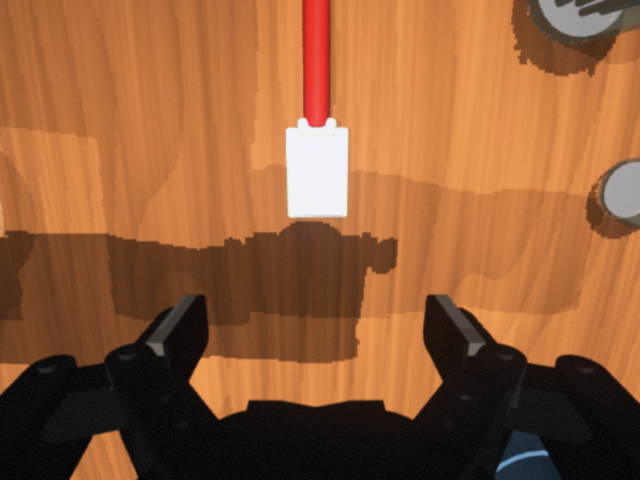

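The wrist view shows the blade at (286–348,118–217), square to the jaws. In the world its tip is at y≈-0.020 and it is centred at x≈0.3995, 48 mm wide as it should be. I grip across the blade about 17 mm from the tip with the lowest force and lift a little.

```bash
python3 -m crank '[{"offset":[0,2.1,-4],"spin":0,"claw":100},{"offset":[0,2.1,-8],"spin":0,"claw":100},{"offset":[0,2.1,-12],"spin":0,"claw":100},{"offset":[0,2.1,-14],"spin":0,"claw":100},{"offset":[0,2.1,-15.5],"spin":0,"claw":100},{"offset":[0,2.1,-15.5],"spin":0,"claw":70},{"offset":[0,2.1,-15.5],"spin":0,"claw":20},{"offset":[0,2.1,-15.5],"spin":0,"claw":20},{"offset":[0,2.1,-15.5],"spin":0,"claw":20},{"offset":[0,2.1,-15.5],"spin":0,"claw":20}]' 20
python3 -m crank '[{"offset":[0,0,1],"spin":0,"claw":20},{"offset":[0,0,2],"spin":0,"claw":20},{"offset":[0,0,3],"spin":0,"claw":20},{"offset":[0,0,4],"spin":0,"claw":20},{"offset":[0,0,5],"spin":0,"claw":20},{"offset":[0,0,6],"spin":0,"claw":20},{"offset":[0,0,7],"spin":0,"claw":20},{"offset":[0,0,8],"spin":0,"claw":20},{"offset":[0,0,8],"spin":0,"claw":20},{"offset":[0,0,8],"spin":0,"claw":20}]'
python3 - <<'E'
from h import *
i=imaging.get_image("scene");cv2.imwrite("pics/s6.png",cv2.resize(i[130:330,280:540],None,fx=2.5,fy=2.5))
E
```

```text
clock: 11.65
tool_pos: [0.4005, -0.0031, 0.0743]
ee_rot: [[0.001, 1.0, -0.001], [-0.0, -0.001, -1.0], [-1.0, 0.001, 0.0]]
contact_force: [0.8, -0.9, 1.8]
opening: 0.554
clock: 12.9
tool_pos: [0.4, -0.003, 0.1537]
ee_rot: [[-0.0, 1.0, -0.001], [-0.0, -0.001, -1.0], [-1.0, -0.0, 0.0]]
contact_force: [-0.1, -1.3, -1.4]
opening: 0.556
```

View pics/s6.png

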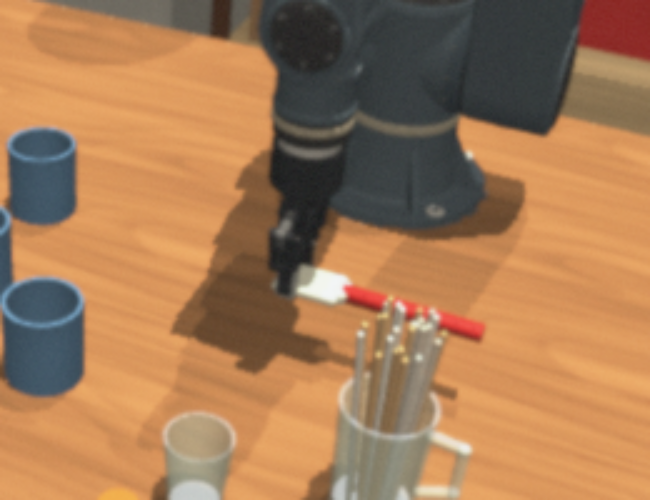

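The paddle is held level and hasn't pivoted at 20 N. I ease the grip by bringing the commanded opening close to the real one (55.6 %), staying low, and watch the handle end in the scene camera.

```bash
cat > ht.py <<'E'
from h import *
A=imaging.get_calibration("scene");a=imaging.get_image("scene");s=bot.state()
B=imaging.get_calibration("top");b=imaging.get_image("top")
print(s["opening"],s["moment"].round(3))
e=seg(mask(a,"red",(400,150,520,330)));print(e)
f=seg(mask(b,"red",(60,230,400,400)));print(f)
P=[max(x[:2],key=lambda q:q[0]) if k==0 else min(x[:2],key=lambda q:q[0]) for k,x in((0,e),(1,f))]
print("handle end",tri(A,P[0],B,P[1]))
E
python3 ht.py
python3 -m crank '[{"offset":[0,0,0],"spin":0,"claw":50},{"offset":[0,0,0],"spin":0,"claw":50},{"offset":[0,0,0],"spin":0,"claw":52},{"offset":[0,0,0],"spin":0,"claw":52},{"offset":[0,0,0],"spin":0,"claw":53},{"offset":[0,0,0],"spin":0,"claw":53},{"offset":[0,0,0],"spin":0,"claw":54},{"offset":[0,0,0],"spin":0,"claw":54},{"offset":[0,0,0],"spin":0,"claw":54},{"offset":[0,0,0],"spin":0,"claw":54}]' 20
python3 ht.py
```

```text
0.5569237670597484 [-0.041  0.001 -0.006]
(array([456.21135739, 257.24021655]), array([472.06313667, 262.8206541 ]), 103, np.float64(6.482463832867628))
(array([135.99033518, 303.81753865]), array([150.16244859, 303.06685415]), 107, np.float64(7.572045303973701))
handle end (array([0.39771248, 0.19970273, 0.08892032]), np.float64(0.0017569092449263907))
clock: 14.3
tool_pos: [0.4001, -0.0031, 0.1539]
ee_rot: [[-0.0, 1.0, -0.001], [-0.0, -0.001, -1.0], [-1.0, -0.0, 0.0]]
contact_force: [-0.1, 0.1, -1.5]
opening: 0.551
0.553022539194028 [-0.069  0.061 -0.017]
(array([456.24696417, 257.08650612]), array([472.07283716, 262.79818332]), 102, np.float64(6.556071045127933))
(array([135.98805406, 303.67242209]), array([150.11513667, 303.15724314]), 111, np.float64(7.432669003842688))
handle end (array([0.39801018, 0.19969073, 0.089193  ]), np.float64(0.0016524637504166761))
```

```bash
python3 -m crank '[{"offset":[0,0,0],"spin":0,"claw":54.6},{"offset":[0,0,0],"spin":0,"claw":54.6},{"offset":[0,0,0],"spin":0,"claw":54.8},{"offset":[0,0,0],"spin":0,"claw":54.8},{"offset":[0,0,0],"spin":0,"claw":55},{"offset":[0,0,0],"spin":0,"claw":55},{"offset":[0,0,0],"spin":0,"claw":55.2},{"offset":[0,0,0],"spin":0,"claw":55.2},{"offset":[0,0,0],"spin":0,"claw":55.2},{"offset":[0,0,0],"spin":0,"claw":55.2}]' 20
python3 ht.py
```

```text
clock: 15.65
tool_pos: [0.4001, -0.003, 0.1539]
ee_rot: [[-0.0, 1.0, -0.001], [0.0, -0.001, -1.0], [-1.0, -0.0, -0.0]]
contact_force: [-0.6, 0.6, -1.1]
opening: 0.553
0.5557161784107978 [-0.032  0.011  0.026]
(array([456.24696417, 257.08650612]), array([472.07283716, 262.79818332]), 102, np.float64(6.556071045127933))
(array([135.9908129, 303.5175386]), array([150.06187927, 303.24959527]), 110, np.float64(7.227195594436539))
handle end (array([0.39832775, 0.19967726, 0.08940769]), np.float64(0.0015633799468169954))
```

```bash
python3 -m crank '[{"offset":[0,0,0],"spin":0,"claw":55.4},{"offset":[0,0,0],"spin":0,"claw":55.4},{"offset":[0,0,0],"spin":0,"claw":55.6},{"offset":[0,0,0],"spin":0,"claw":55.6},{"offset":[0,0,0],"spin":0,"claw":55.8},{"offset":[0,0,0],"spin":0,"claw":55.8},{"offset":[0,0,0],"spin":0,"claw":56},{"offset":[0,0,0],"spin":0,"claw":56},{"offset":[0,0,0],"spin":0,"claw":56},{"offset":[0,0,0],"spin":0,"claw":56}]' 20
python3 ht.py
```

```text
clock: 17.0
tool_pos: [0.4001, -0.003, 0.1539]
ee_rot: [[0.0, 1.0, -0.001], [0.0, -0.001, -1.0], [-1.0, 0.0, -0.0]]
contact_force: [-0.3, -0.5, -1.5]
opening: 0.559
0.5566462580066631 [0.025 0.039 0.02 ]
(array([416.14816986, 253.20831463]), array([430.28633171, 263.17534817]), 73, np.float64(6.3380620970343315))Traceback (most recent call last):
  File "ht.py", line 6, in <module>
    f=seg(mask(b,"red",(60,230,400,400)));print(f)
  File "h.py", line 25, in seg
    n,l,s,_=cv2.connectedComponentsWithStats(m);k=1+np.argmax(s[1:,4])
                                                    ~~~~~~~~~^^^^^^^^^
    return _wrapfunc(a, 'argmax', axis=axis, out=out, **kwds)
    return bound(*args, **kwds)
ValueError: attempt to get argmax of an empty sequence
```

It moved. I re-tighten at 20 N and look.

```bash
python3 -m crank '[{"offset":[0,0,0],"spin":0,"claw":56},{"offset":[0,0,0],"spin":0,"claw":56},{"offset":[0,0,0],"spin":0,"claw":55},{"offset":[0,0,0],"spin":0,"claw":52},{"offset":[0,0,0],"spin":0,"claw":45},{"offset":[0,0,0],"spin":0,"claw":30},{"offset":[0,0,0],"spin":0,"claw":20},{"offset":[0,0,0],"spin":0,"claw":20},{"offset":[0,0,0],"spin":0,"claw":20},{"offset":[0,0,0],"spin":0,"claw":20}]' 20
python3 - <<'E'
from h import *
i=imaging.get_image("scene");cv2.imwrite("pics/s7.png",cv2.resize(i[130:330,280:540],None,fx=2.5,fy=2.5))
E
```

```text
clock: 18.35
tool_pos: [0.4001, -0.003, 0.1539]
ee_rot: [[-0.0, 1.0, -0.001], [0.0, -0.001, -1.0], [-1.0, -0.0, -0.0]]
contact_force: [-0.2, 0.6, -0.5]
opening: 0.555
```

View pics/s7.png

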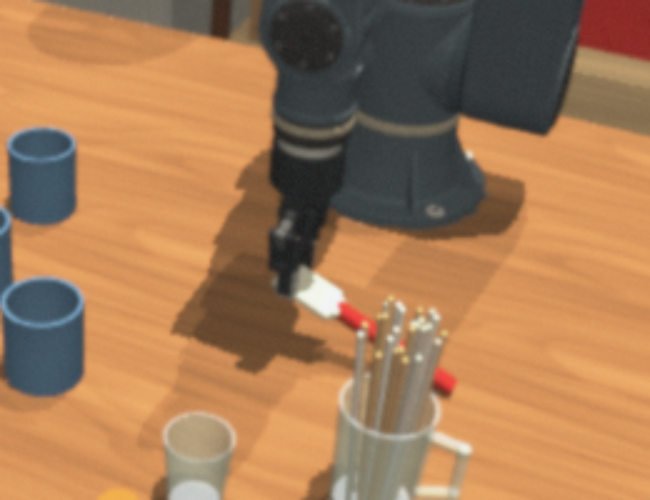

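The handle has swung about 27° down to the counter, its end at crop (450,385), and the blade is still held. I lift it to just under hanging height and repeat.

```bash
python3 -m crank '[{"offset":[0,0,2],"spin":0,"claw":20},{"offset":[0,0,4],"spin":0,"claw":20},{"offset":[0,0,6],"spin":0,"claw":20},{"offset":[0,0,8],"spin":0,"claw":20},{"offset":[0,0,10],"spin":0,"claw":20},{"offset":[0,0,11.3],"spin":0,"claw":40},{"offset":[0,0,11.3],"spin":0,"claw":54},{"offset":[0,0,11.3],"spin":0,"claw":55},{"offset":[0,0,11.3],"spin":0,"claw":55.4},{"offset":[0,0,11.3],"spin":0,"claw":55.6}]' 20
python3 -m crank '[{"offset":[0,0,0],"spin":0,"claw":55.8},{"offset":[0,0,0],"spin":0,"claw":55.8},{"offset":[0,0,0],"spin":0,"claw":56},{"offset":[0,0,0],"spin":0,"claw":56},{"offset":[0,0,0],"spin":0,"claw":56},{"offset":[0,0,0],"spin":0,"claw":55},{"offset":[0,0,0],"spin":0,"claw":50},{"offset":[0,0,0],"spin":0,"claw":30},{"offset":[0,0,0],"spin":0,"claw":20},{"offset":[0,0,0],"spin":0,"claw":20}]' 20
python3 - <<'E'
from h import *
i=imaging.get_image("scene");cv2.imwrite("pics/s8.png",cv2.resize(i[100:300,280:540],None,fx=2.5,fy=2.5))
E
```

```text
clock: 19.65
tool_pos: [0.3999, -0.003, 0.2664]
ee_rot: [[-0.001, 1.0, -0.001], [-0.0, -0.001, -1.0], [-1.0, -0.001, 0.0]]
contact_force: [1.3, -0.9, -1.9]
opening: 0.557
clock: 20.9
tool_pos: [0.4001, -0.003, 0.2669]
ee_rot: [[-0.0, 1.0, -0.001], [-0.0, -0.001, -1.0], [-1.0, -0.0, 0.0]]
contact_force: [0.1, -0.0, -1.3]
opening: 0.559
```

View pics/s8.png

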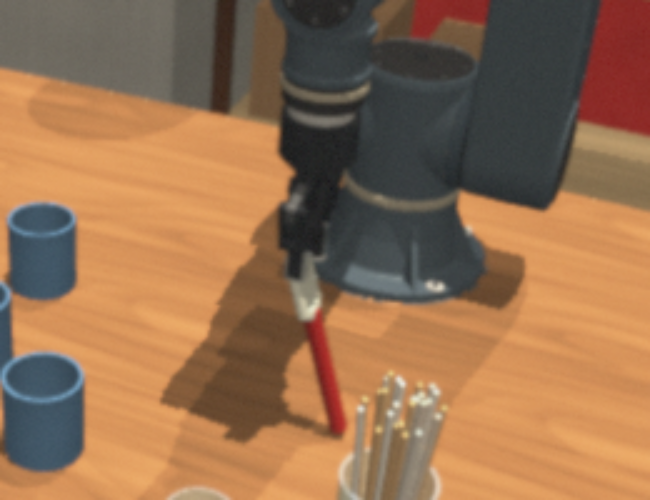

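The paddle hangs handle-down, end at crop (338,430), slightly tilted towards +y. I measure the tilt in the plane of the jaws (x≈0.400).

Run:
```python
from h import *
A=imaging.get_calibration("scene");a=imaging.get_image("scene")
e=seg(mask(a,"red",(390,210,440,290)));print(e)
o,d=ray(A,e[:2]);P=o+d*((.3995-o[0])/d[:,0])[:,None];print(P)
v=P[1]-P[0];print("tilt",np.degrees(np.arctan2(v[1],-v[2])),np.linalg.norm(v))
B=imaging.get_calibration("top");b=imaging.get_image("top")
m=mask(b,"blue",(305,195,370,260));p=max(cv2.findContours(m,0,2)[0],key=cv2.contourArea)
print(cv2.minEnclosingCircle(onz(B,p.reshape(-1,2),.095)[:,:2].astype(np.float32)))
m=mask(b,"red",(200,200,400,400));print(m.sum())
if m.sum()>10:
  f=seg(m);print(f,onz(B,f[:2],.01))
```

```text
(array([404.80601452, 225.49073786]), array([415.24662617, 272.16851026]), 270, np.float64(6.407393852291083))
[[0.3995     0.01307969 0.14508772]
 [0.3995     0.05841749 0.0061121 ]]
tilt 18.06779804068158 0.14618392661825347
((0.5607576966285706, -0.216389462351799), 0.04281084984540939)
0
```

Tilt 18°, handle end at (0.400, 0.058) just on the counter; the grip-to-end length comes out at 203 mm, as planned. The crock hasn't moved. I lift and carry it over the crock, with the end about 3 mm to the +y side of its centre.

```bash
python3 -m crank '[{"offset":[0,0,2],"spin":0,"claw":20},{"offset":[0,0,5],"spin":0,"claw":20},{"offset":[0,0,8],"spin":0,"claw":20},{"offset":[0,0,11],"spin":0,"claw":20},{"offset":[1,-2,13],"spin":0,"claw":20},{"offset":[3,-5,13.5],"spin":0,"claw":20},{"offset":[5,-8.5,13.5],"spin":0,"claw":20},{"offset":[7,-12,13.5],"spin":0,"claw":20},{"offset":[9,-15,13.5],"spin":0,"claw":20},{"offset":[11,-18.5,13.5],"spin":0,"claw":20}]' 30
python3 -m crank '[{"offset":[2,-3,0],"spin":0,"claw":20},{"offset":[3.5,-5.8,0],"spin":0,"claw":20},{"offset":[4.6,-7.6,0],"spin":0,"claw":20},{"offset":[5.1,-8.6,0],"spin":0,"claw":20},{"offset":[5.1,-8.6,0],"spin":0,"claw":20},{"offset":[5.1,-8.6,0],"spin":0,"claw":20},{"offset":[5.1,-8.6,0],"spin":0,"claw":20},{"offset":[5.1,-8.6,0],"spin":0,"claw":20},{"offset":[5.1,-8.6,0],"spin":0,"claw":20},{"offset":[5.1,-8.6,0],"spin":0,"claw":20}]' 30
python3 - <<'E'
from h import *
A=imaging.get_calibration("scene");a=imaging.get_image("scene");cv2.imwrite("pics/s9.png",cv2.resize(a[120:320,180:440],None,fx=2.5,fy=2.5))
e=seg(mask(a,"red",(260,130,330,290)));print(e)
o,d=ray(A,e[:2]);P=o+d*((.561-o[0])/d[:,0])[:,None];print(P)
v=P[1]-P[0];print("tilt",np.degrees(np.arctan2(v[1],-v[2])),np.linalg.norm(v))
E
```

```text
clock: 22.3
tool_pos: [0.5107, -0.1891, 0.4018]
ee_rot: [[-0.0, 1.0, -0.001], [0.0, -0.001, -1.0], [-1.0, -0.0, -0.0]]
contact_force: [0.6, 0.3, -1.0]
opening: 0.551
clock: 23.55
tool_pos: [0.561, -0.2739, 0.402]
ee_rot: [[-0.0, 1.0, -0.001], [-0.0, -0.001, -1.0], [-1.0, -0.0, 0.0]]
contact_force: [0.1, 0.6, -1.2]
opening: 0.55
(array([279.67609966, 182.80632188]), array([297.91617808, 235.37605285]), 346, np.float64(6.843709167683954))
[[ 0.561      -0.25851963  0.28048828]
 [ 0.561      -0.21222524  0.14178919]]
tilt 18.45775755080543 0.14622109016852958
```

View pics/s9.png

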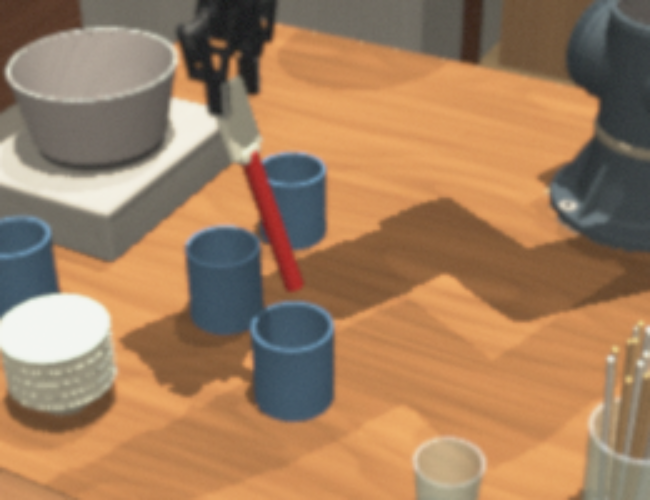

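It hangs over the mouth, end at crop (293,288); in the world (0.561, -0.212, 0.14), tilt 18°, 4 mm from the crock's centre line. Lowering.

```bash
python3 -m crank '[{"offset":[0,0,-1.5],"spin":0,"claw":20},{"offset":[0,0,-3],"spin":0,"claw":20},{"offset":[0,0,-4.5],"spin":0,"claw":20},{"offset":[0,0,-6],"spin":0,"claw":20},{"offset":[0,0,-7.5],"spin":0,"claw":20},{"offset":[0,0,-9],"spin":0,"claw":20},{"offset":[0,0,-10.5],"spin":0,"claw":20},{"offset":[0,0,-11.5],"spin":0,"claw":20},{"offset":[0,0,-12],"spin":0,"claw":20},{"offset":[0,0,-12],"spin":0,"claw":20}]' 20
python3 -m crank '[{"offset":[0,0,-0.2],"spin":0,"claw":20},{"offset":[0,0,-0.4],"spin":0,"claw":20},{"offset":[0,0,-0.6],"spin":0,"claw":20},{"offset":[0,0,-0.8],"spin":0,"claw":20},{"offset":[0,0,-1],"spin":0,"claw":20},{"offset":[0,0,-1.1],"spin":0,"claw":20},{"offset":[0,0,-1.2],"spin":0,"claw":20},{"offset":[0,0,-1.2],"spin":0,"claw":20},{"offset":[0,0,-1.2],"spin":0,"claw":20},{"offset":[0,0,-1.2],"spin":0,"claw":20}]'
python3 - <<'E'
from h import *
A=imaging.get_calibration("scene");a=imaging.get_image("scene");cv2.imwrite("pics/s10.png",cv2.resize(a[120:320,180:440],None,fx=2.5,fy=2.5))
F_=[]
e=seg(mask(a,"red",(260,130,330,290)));print(e)
o,d=ray(A,e[:2]);P=o+d*((.561-o[0])/d[:,0])[:,None];print(P)
v=P[1]-P[0];print("tilt",np.degrees(np.arctan2(v[1],-v[2])),np.linalg.norm(v))
u=v/np.linalg.norm(v)*.146;print("end est",P[0]+u)
B=imaging.get_calibration("top");b=imaging.get_image("top");cv2.imwrite("pics/t10.png",b)
E
```

```text
clock: 24.85
tool_pos: [0.5611, -0.274, 0.2817]
ee_rot: [[-0.0, 1.0, -0.001], [0.0, -0.001, -1.0], [-1.0, -0.0, -0.0]]
contact_force: [-0.8, 0.6, -0.0]
opening: 0.552
clock: 26.1
tool_pos: [0.5611, -0.274, 0.27]
ee_rot: [[0.0, 1.0, -0.001], [-0.0, -0.001, -1.0], [-1.0, 0.0, 0.0]]
contact_force: [-1.1, 0.7, -1.1]
opening: 0.551
(array([282.35423566, 228.58253493]), array([292.70093013, 257.81377903]), 171, np.float64(6.006134215477887))
[[ 0.561      -0.25737247  0.14815168]
 [ 0.561      -0.22996216  0.06391142]]
tilt 18.023985320209523 0.08858750302204393
end est [ 0.561      -0.21219787  0.00931632]
```

No clear contact yet: the vertical force still equals the paddle's weight. I lower in small steps and average the force.

```bash
cat > fz.py <<'E'
from h import *
L=[]
for k in range(5):
    a=imaging.get_image("scene");s=bot.state();L.append(np.r_[s["contact_force"],s["moment"]])
print("F,M",np.mean(L,0).round(2))
A=imaging.get_calibration("scene");e=seg(mask(a,"red",(260,130,330,290)))
o,d=ray(A,e[:2]);P=o+d*((.561-o[0])/d[:,0])[:,None];v=P[1]-P[0]
print("tilt",np.degrees(np.arctan2(v[1],-v[2])),"top",P[0])
E
python3 fz.py
python3 -m crank '[{"offset":[0,0,-0.1],"spin":0,"claw":20},{"offset":[0,0,-0.2],"spin":0,"claw":20},{"offset":[0,0,-0.3],"spin":0,"claw":20},{"offset":[0,0,-0.3],"spin":0,"claw":20},{"offset":[0,0,-0.3],"spin":0,"claw":20},{"offset":[0,0,-0.3],"spin":0,"claw":20},{"offset":[0,0,-0.3],"spin":0,"claw":20},{"offset":[0,0,-0.3],"spin":0,"claw":20},{"offset":[0,0,-0.3],"spin":0,"claw":20},{"offset":[0,0,-0.3],"spin":0,"claw":20}]'; python3 fz.py
python3 -m crank '[{"offset":[0,0,-0.1],"spin":0,"claw":20},{"offset":[0,0,-0.2],"spin":0,"claw":20},{"offset":[0,0,-0.3],"spin":0,"claw":20},{"offset":[0,0,-0.3],"spin":0,"claw":20},{"offset":[0,0,-0.3],"spin":0,"claw":20},{"offset":[0,0,-0.3],"spin":0,"claw":20},{"offset":[0,0,-0.3],"spin":0,"claw":20},{"offset":[0,0,-0.3],"spin":0,"claw":20},{"offset":[0,0,-0.3],"spin":0,"claw":20},{"offset":[0,0,-0.3],"spin":0,"claw":20}]'; python3 fz.py
```

```text
F,M [ 0.35 -0.1  -1.06 -0.01  0.04  0.01]
tilt 18.223805120582366 top [ 0.561      -0.25755267  0.14801281]
clock: 27.7
tool_pos: [0.5613, -0.2747, 0.2682]
ee_rot: [[0.002, 1.0, -0.001], [-0.002, -0.001, -1.0], [-1.0, 0.002, 0.002]]
contact_force: [-1.3, -1.8, 8.6]
opening: 0.545
F,M [-1.37 -2.68  8.12 -0.51  0.57  0.08]
tilt 18.37326505151625 top [ 0.561      -0.25850455  0.14734977]
clock: 29.2
tool_pos: [0.5615, -0.2756, 0.2674]
ee_rot: [[0.004, 1.0, -0.002], [-0.005, -0.002, -1.0], [-1.0, 0.004, 0.005]]
contact_force: [-4.5, -5.2, 22.0]
opening: 0.553
F,M [-4.35 -4.98 21.85 -1.08  1.61  0.18]
tilt 18.88169079246904 top [ 0.561      -0.25953395  0.14658651]
```

The handle is firmly on the crock's floor (22 N pushing up, so contact is near TCP z≈0.269). I ease back 4 mm to take off the load, then open.

```bash
python3 -m crank '[{"offset":[0,0,0.2],"spin":0,"claw":20},{"offset":[0,0,0.4],"spin":0,"claw":20},{"offset":[0,0,0.4],"spin":0,"claw":20},{"offset":[0,0,0.4],"spin":0,"claw":20},{"offset":[0,0,0.4],"spin":0,"claw":20},{"offset":[0,0,0.4],"spin":0,"claw":20},{"offset":[0,0,0.4],"spin":0,"claw":20},{"offset":[0,0,0.4],"spin":0,"claw":20},{"offset":[0,0,0.4],"spin":0,"claw":20},{"offset":[0,0,0.4],"spin":0,"claw":20}]'; python3 fz.py
```

```text
clock: 30.7
tool_pos: [0.5613, -0.2744, 0.2684]
ee_rot: [[0.001, 1.0, -0.001], [-0.001, -0.001, -1.0], [-1.0, 0.001, 0.001]]
contact_force: [-1.4, -2.2, 6.6]
opening: 0.551
F,M [-0.6  -2.01  6.74 -0.43  0.36  0.03]
tilt 17.90556752327458 top [ 0.561      -0.25811686  0.14765846]
```

```bash
python3 -m crank '[{"offset":[0,0,0.1],"spin":0,"claw":20},{"offset":[0,0,0.1],"spin":0,"claw":40},{"offset":[0,0,0.1],"spin":0,"claw":54},{"offset":[0,0,0.1],"spin":0,"claw":55},{"offset":[0,0,0.1],"spin":0,"claw":56},{"offset":[0,0,0.1],"spin":0,"claw":57},{"offset":[0,0,0.1],"spin":0,"claw":59},{"offset":[0,0,0.1],"spin":0,"claw":65},{"offset":[0,0,0.1],"spin":0,"claw":80},{"offset":[0,0,0.1],"spin":0,"claw":100}]'
python3 fz.py
python3 -m crank '[{"offset":[0,0,0],"spin":0,"claw":100},{"offset":[0,0,0],"spin":0,"claw":100},{"offset":[0,0,1],"spin":0,"claw":100},{"offset":[0,0,3],"spin":0,"claw":100},{"offset":[0,0,6],"spin":0,"claw":100},{"offset":[0,0,9],"spin":0,"claw":100},{"offset":[0,0,12],"spin":0,"claw":100},{"offset":[0,0,13],"spin":0,"claw":100},{"offset":[0,0,13],"spin":0,"claw":100},{"offset":[0,0,13],"spin":0,"claw":100}]'
python3 fz.py
python3 - <<'E'
from h import *
a=imaging.get_image("scene");cv2.imwrite("pics/s11.png",cv2.resize(a[120:320,180:440],None,fx=2.5,fy=2.5))
E
```

```text
clock: 32.2
tool_pos: [0.5611, -0.274, 0.2689]
ee_rot: [[-0.0, 1.0, -0.001], [0.0, -0.001, -1.0], [-1.0, -0.0, -0.0]]
contact_force: [-0.0, 0.4, -0.2]
opening: 0.985
F,M [-0.27 -0.12  0.03  0.01 -0.   -0.01]
tilt 19.077598988850436 top [ 0.561      -0.2595786   0.14766051]
clock: 33.7
tool_pos: [0.5609, -0.2739, 0.3976]
ee_rot: [[-0.002, 1.0, -0.001], [0.001, -0.001, -1.0], [-1.0, -0.002, -0.001]]
contact_force: [0.8, -0.3, 0.0]
opening: 0.996
F,M [-0.5  -0.31 -0.45 -0.01  0.01 -0.01]
tilt 18.69001594692151 top [ 0.561      -0.25919188  0.14795286]
```

View pics/s11.png

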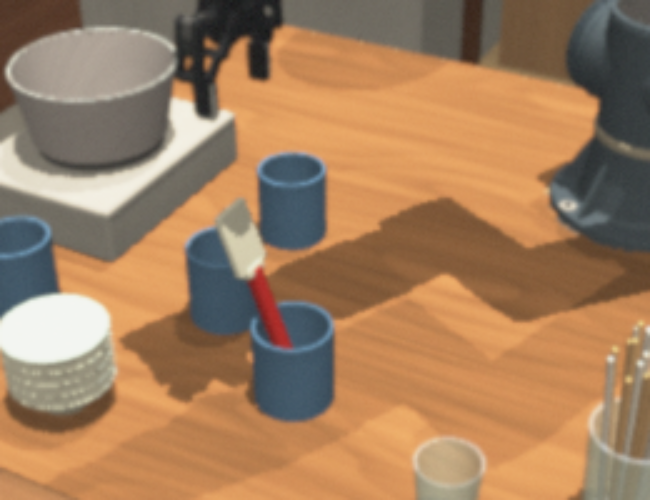

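The paddle stands handle-down in the crock, leaning about 19°, blade up at crop (240,235), with the gripper clear. A last check of the crock and bystanders against the first pictures, then I hand in.

Run:
```python
from h import *
B=imaging.get_calibration("top");b=imaging.get_image("top");b0=cv2.imread("pics/top0.png")
for n,r in(("crock",(305,195,370,262)),("crock2",(375,245,432,300)),("crock3",(380,330,440,390))):
  for i in(b0,b):
    p=np.argwhere(mask(i,"blue",r))[:,::-1];c=cv2.minEnclosingCircle(onz(B,p,.095)[:,:2].astype(np.float32));print(n,np.round(c[0],4),round(c[1],4))
d=cv2.absdiff(b,b0).max(2)
for n,r in(("mug",(120,180,190,235)),("tumbler",(215,160,255,200)),("tray",(160,105,275,160)),("bowls",(400,140,470,205))):
  x0,y0,x1,y1=r;print(n,(d[y0:y1,x0:x1]>40).sum())
a=imaging.get_image("scene");A=imaging.get_calibration("scene");e=seg(mask(a,"red",(260,130,330,290)))
o,q=ray(A,e[:2]);P=o+q*((.561-o[0])/q[:,0])[:,None];v=P[1]-P[0];print("tilt",np.degrees(np.arctan2(v[1],-v[2])),P[0])
print(bot.state()["clock"]);print(bot.finish_job())
```

```text
crock [ 0.5607 -0.2164] 0.0428
crock [ 0.5606 -0.2161] 0.0424
crock2 [ 0.4685 -0.3564] 0.0453Traceback (most recent call last):
  File "<stdin>", line 5, in <module>
  File "h.py", line 9, in onz
    o,d=ray(c,px); return o+d*((z-o[2])/d[:,2])[:,None]
        ~~~^^^^^^
  File "h.py", line 5, in ray
    p=cv2.undistortPoints(np.float64(px).reshape(-1,1,2),c["camera_matrix"],c["dist"]).reshape(-1,2)
      ~~~~~~~~~~~~~~~~~~~^^^^^^^^^^^^^^^^^^^^^^^^^^^^^^^^^^^^^^^^^^^^^^^^^^^^^^^^^^^^^
cv2.error: OpenCV(4.12.0) /io/opencv/modules/calib3d/src/undistort.dispatch.cpp:347: error: (-215:Assertion failed) CV_IS_MAT(_src) && CV_IS_MAT(_dst) && (_src->rows == 1 || _src->cols == 1) && (_dst->rows == 1 || _dst->cols == 1) && _src->cols + _src->rows - 1 == _dst->rows + _dst->cols - 1 && (CV_MAT_TYPE(_src->type) == CV_32FC2 || CV_MAT_TYPE(_src->type) == CV_64FC2) && (CV_MAT_TYPE(_dst->type) == CV_32FC2 || CV_MAT_TYPE(_dst->type) == CV_64FC2) in function 'cvUndistortPointsInternal'
```

The crock is where it was, but the arm hides the second crock in the top view, so I compare that one in the scene camera instead.

Run:
```python
from h import *
b=imaging.get_image("top");b0=cv2.imread("pics/top0.png");a=imaging.get_image("scene");a0=cv2.imread("pics/scene0.png")
d=cv2.absdiff(b,b0).max(2)
for n,r in(("mug",(120,180,190,235)),("tumbler",(215,160,255,200)),("tray",(160,105,275,160)),("bowls",(400,140,470,205))):
  x0,y0,x1,y1=r;print(n,(d[y0:y1,x0:x1]>40).sum())
d=cv2.absdiff(a,a0).max(2)
for n,r in(("crock2 lower",(254,228,275,252)),("crock3",(283,182,312,220)),("crock4",(170,205,205,245)),("mug",(410,250,470,345)),("tumbler",(343,295,376,338)),("tray",(305,325,415,395)),("bowls",(180,240,228,290))):
  x0,y0,x1,y1=r;print("scene",n,(d[y0:y1,x0:x1]>40).sum())
A=imaging.get_calibration("scene");e=seg(mask(a,"red",(260,130,330,290)))
o,q=ray(A,e[:2]);P=o+q*((.561-o[0])/q[:,0])[:,None];v=P[1]-P[0];print("tilt",np.degrees(np.arctan2(v[1],-v[2])),P[0])
print(bot.state()["clock"]);print(bot.finish_job())
```

```text
mug 0
tumbler 0
tray 0
bowls 4463
scene crock2 lower 18
scene crock3 52
scene crock4 0
scene mug 0
scene tumbler 0
scene tray 0
scene bowls 0
tilt 18.866626474072696 [ 0.561      -0.25918144  0.1479491 ]
34.15
the job is handed in; nothing more can be done
None
```

The paddle is back in the same blue crock, handle-down. I handed the job in at 34 s of the 72 s allowed.

- **How it was done:** I pulled the paddle right out by its handle and pivoted it down flat on the free counter. I then regripped it across the blade and eased the grip in small steps so the handle swung down under gravity. Over the crock I lowered it until the handle pressed on the floor, eased the load off, opened the gripper and rose clear.
- **Paddle:** it leans about 19° and stayed steady over the last readings. Its end reached the floor about 4 mm from the crock's centre.
- **Crock:** it moved less than 0.5 mm by the top camera.
- **Bystanders:** the scene camera shows no change at the mug, tumbler, tray bottles, bowls and fourth crock.
- **Checks that disagreed or were weak:**
  - In the top view the arm hides the second crock and, most likely, the bowls, so their readings there mean nothing.
  - In the scene view the other two blue crocks show small pixel differences (18 and 52). I put these down to shadow and to the paddle's blade crossing that view, and they look unmoved in the last picture.
  - While I felt for the crock's floor, the force briefly reached 22 N, more than intended but well under the limits.

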